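Empty the welder's catch tray of finished links

ROBOT

A 7-joint arm with a two-finger parallel gripper is mounted at the origin on a cart in front of the work surface, level with it; the furniture and walls round the work are solid. World frame = base frame: x ahead of the robot, y to its left, z up, the work surface at z = 0. Lengths are in m, angles in rad, forces in N, time in s.
With the tool pointing down it reaches from about 0.4 to 0.875 m from the base axis. Payload 19.3 kg.
Tool frame: the origin (TCP) lies midway between the tips of the shut fingers; the grasp point (between the pads) lies 19 mm behind it (bot.tcp_to_grasp is the distance from the TCP to the grasp point, in m); z points along the fingers, y is the direction in which the jaws open and shut (so a half turn about z gives the same grasp; the last joint's range is limited). The gripper opens to 85 mm and grips with 20 to 120 N. Pads are 22 mm wide; open, the fingers measure 114 mm over their backs; the gripper's body (76 mm by 85 mm) begins 54 mm behind the grasp point. The pads swing forward as they close: fully open they stand 13 mm farther back than shut.
Start: joints at [-1.355, 0.521, -0.036, 1.599, 0.021, 1.021, -0.113], TCP at [0.176, 0.6, 0.231] pointing down, gripper open.
Joint ranges: [-2.91, 2.91], [-0.3, 2.13], [-1.5, 1.42], [0.17, 2.43], [-1.26, 4.41], [0.16, 1.93], [-2.52, 2.52]. Speed limits (rad/s): [1.89, 1.89, 2.39, 2.39, 3.01, 3.01, 3.01].

INTERFACE

Orientations are given as [roll, pitch, yaw] about the fixed x, y, z axes, in that order (R = Rz(yaw) Ry(pitch) Rx(roll)).
In Python, from workcell import bot gives the robot as it stands. The module is installed in compiled form; this text tells all that it offers.
- The arm moves only by the tool drive_tool, never from a script. Its argument "series" is a list of rows, each a list of 5 numbers: the opening in per cent of the stroke, from 0 (shut) to 100 (fully open), then the shift along the world's x, y, z in m, then the turn about the world's z in rad. A call has 1 to 12 rows; each row shifts and turns the pose as measured when the row begins; what a row does not reach is not made up. A row lasts 1/10 s, in which the tool goes at most 50 mm and 8.59 degrees, less where a joint would pass 70% of its speed; a pose out of reach is approached as far as the arm can. A call with a gripper value outside its range is refused whole. The fingers move at their own pace and stop on an object; "newtons" is the grip in N (left out, the last holds). Time passes only in rows, so rows that do not move let the fingers close. It gives the time, the measured TCP pose, the force and the opening at its end, in the units of the state.
- bot.observe(): the state, without advancing time (a new reading comes with each control period).
- bot.grab_frame(name): name is "scene" or "top" or "wrist"; returns the picture (400x640x3 uint8, red, green, blue); there is no depth.
- bot.camera_info(name): a dict with "fx", "fy", "cx", "cy" (pixels), "k1" (the pictures are not rectified: a ray, as slopes to the right and down, at radius r is drawn at 1 + k1 r^2 times it, then the intrinsics apply), "cam_to_world" (4x4, takes a point from camera to world coordinates). Camera axes: x right, y down, z forward; pixel columns grow to the right and rows downward; lengths in m; the calibration is good to about 2 mm. A picture is of the moment at which its call begins: read the wrist's pose just before it. camera_info takes no time and is no camera call; for the wrist camera it gives the pose at the moment of the call.
- bot.job_done(): hands the job in, once; it reports no verdict.
Trained networks look in the newest picture that a camera, given by its name, has taken for a name from the list of things; names that differ only in an ending like _2 or _b are one class to them, and where a whole thing is asked for, a point or a joint stands for the part that bears it (a point fixed in the world has none). Each returns a list of dicts, best first, with "conf" (0 to 1); they miss things now and then, are a little off and sometimes report something else, mostly with a low value. They report only what shows in the picture. A call takes as long as a camera call.
- bot.masks_of(camera, target): "mask" (400x640 bool, what is visible of it) and "point" ([column, row] in pixels, amid what is visible of it).
The state is a dict: "clock": time; "qpos": joint angles; "qd": joint speeds; "joint_efforts": joint torques, N m; "position": TCP position; "tool_rot": TCP orientation; "force": force on the tool from outside, world axes, zero at the start; "moment": the same for the moment, N m; "grip_width": finger opening in m.
Only numpy, scipy, OpenCV 4.12 (cv2) and the standard library are available. Lean on these libraries where they do the work, as an engineer would, in place of code of your own. Each camera call takes 0.05 s, during which the arm holds its last target.

TASK

Collect the two finished copper links, the ones with a silver boss welded on top, from the dark steel catch tray on the left and lower each into the blue tote on the right; do not drop them in from above its rim. Leave the plain copper blank, which has no boss yet, lying where it is in the tray, and leave the tote standing upright.

Things in the scene. Friction and masses are not known exactly. Their poses are not given: they have to be found in the camera images.
- link_a_center (a point): Finished link: copper bar 64 x 20 x 14 mm (long axis x, width y, height z) with a silver round boss, 15 mm across, 10 mm high, welded on the middle of its top: 24 mm high overall. The point is the bar's centre, 7 mm above its underside. Lies flat, boss up, in the catch tray, on its 3 mm floor. About 0.13 kg. Grip the bar across its 20 mm width, fingertips near the tray floor.
- link_b_center (a point): The second finished link, in every way like link_a. The catch tray is dark steel, fixed on the worktop left of the welder, 160 x 280 mm, floor 3 mm thick, rim 21 mm high; the two links and the blank lie in it in any order, side by side about 85 mm apart along its length: open the gripper only part way between them.
- blank_center (a point): Unwelded blank, the bystander: the same copper bar 64 x 20 x 14 mm (long axis x, width y, height z) without any boss, its top flat with two small dark holes. The point is its centre, 7 mm above its underside. It stays in the catch tray.
- tote: Open blue plastic tote, loose, about 0.8 kg, empty, on the worktop right of the welder; the welder's column (nearest 0.58 m from the robot base, 0.38 m tall) stands between tray and tote, so carry straight across in front of it. Outside 156 (x) x 216 (y) x 70 (z) mm; walls and floor 4 mm, inside 148 x 208 mm. Origin: centre of its underside; z up.

How it is judged:
By the outcome, as a careful person would: the job done as asked, in the order asked, and still so for the second after the job is handed in, with the robot touching nothing.
It also fails if it takes over 67 s, if anything falls off the work surface, if the arm or the gripper's body presses on something with over 40 N, if the wrist force passes 120 N, or if a joint passes its speed limit or range.

## Working session

There is one attempt and no reset: what is moved stays moved. The work goes in short steps, Python scripts to look and compute and a tool call to move; the robot and the scene stay as the last step left them, time stands still between calls to the robot, and variables do not carry over. Pictures are saved under pics/ and viewed, and the job is handed in when it is done.

Besides the shell and the picture viewer there is one more tool, called after ">>>" by a JSON object that holds its "name" and its "arguments". drive_tool: Moves the arm, as the interface text tells. Its arguments: {"type":"object","properties":{"series":{"type":"array","items":{"type":"array","items":{"type":"number"}}},"newtons":{"type":"number"}},"required":["series"]}

```bash
mkdir -p pics; ls; cat > h.py <<'E'
import numpy as np, cv2
from workcell import bot
def save(cam,name):
    im=bot.grab_frame(cam); cv2.imwrite('pics/'+name+'.png',im[:,:,::-1]); return im
def ray(cam,u,v,info=None):
    i=info or bot.camera_info(cam)
    K=np.array([[i['fx'],0,i['cx']],[0,i['fy'],i['cy']],[0,0,1.]])
    p=cv2.undistortPoints(np.array([[[u,v]]],float),K,np.array([i['k1'],0,0,0,0.]))[0,0]
    T=np.array(i['cam_to_world']); return T[:3,3],T[:3,:3]@np.array([p[0],p[1],1])
def onz(cam,u,v,z,info=None):
    o,d=ray(cam,u,v,info); return o+d*(z-o[2])/d[2]
E
python3 - <<'E'
from h import *
np.set_printoptions(precision=4,suppress=True)
s=bot.observe(); print({k:np.round(v,3) for k,v in s.items()})
for c in ['scene','top','wrist']:
    save(c,c+'0'); print(c,bot.camera_info(c))
    if c=='wrist':continue
    for t in ['link_a_center','blank_center','tote']:
        for m in bot.masks_of(c,t): print(c,t,m['conf'],m['point'],m['mask'].sum(), onz(c,*m['point'],0.02 ))
E
```

```text
pics
{'clock': np.float64(0.0), 'qpos': array([-1.355,  0.522, -0.036,  1.6  ,  0.021,  1.021, -0.113]), 'qd': array([-0.001,  0.001, -0.   ,  0.   , -0.   , -0.001,  0.001]), 'joint_efforts': array([ -0.001, -92.71 ,   1.979, -36.993,   0.018,   0.008,  -0.   ]), 'position': array([0.176, 0.599, 0.231]), 'tool_rot': array([-3.14 ,  0.   ,  2.856]), 'force': array([-0.621,  1.049,  0.767]), 'moment': array([-0.004,  0.02 , -0.001]), 'grip_width': np.float64(0.086)}
scene {'fx': 400.0673697571858, 'fy': 400.0673697571858, 'cx': 317.696212889608, 'cy': 195.61166453740742, 'k1': -0.03165999825229577, 'cam_to_world': array([[-0.9169, -0.1768,  0.3579,  0.0688],
       [-0.3991,  0.4232, -0.8134,  0.8956],
       [-0.0077, -0.8886, -0.4586,  0.5227],
       [ 0.    ,  0.    ,  0.    ,  1.    ]])}
scene link_a_center 0.63 [261.7, 260.6] 320 [0.4509 0.3206 0.02  ]
scene blank_center 0.75 [228.6, 281.1] 334 [0.4764 0.4036 0.02  ]
top {'fx': 381.2967650588748, 'fy': 381.2967650588748, 'cx': 315.59099846601214, 'cy': 201.49016146013477, 'k1': -0.01654141104818319, 'cam_to_world': array([[-0.0007, -0.9914,  0.1306,  0.3262],
       [-0.9998, -0.0022, -0.0215,  0.0428],
       [ 0.0216, -0.1306, -0.9912,  1.1759],
       [ 0.    ,  0.    ,  0.    ,  1.    ]])}
top link_a_center 0.64 [216.3, 208.2] 143 [0.4573 0.3195 0.02  ]
top blank_center 0.49 [193.9, 201.9] 145 [0.4765 0.388  0.02  ]
top tote 0.72 [421.7, 207.2] 4548 [ 0.4615 -0.3086  0.02  ]
wrist {'fx': 318.7851695413856, 'fy': 318.7851695413856, 'cx': 320.1282923626154, 'cy': 198.4137114829259, 'k1': -0.02576446671403309, 'cam_to_world': array([[ 0.2813,  0.9263,  0.2507,  0.1132],
       [ 0.9596, -0.2716, -0.0734,  0.6174],
       [ 0.0001,  0.2612, -0.9653,  0.3724],
       [ 0.    ,  0.    ,  0.    ,  1.    ]])}
```

View pics/scene0.png

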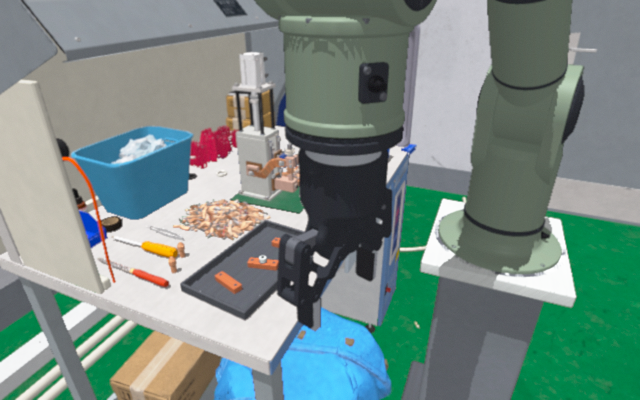

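View pics/top0.png

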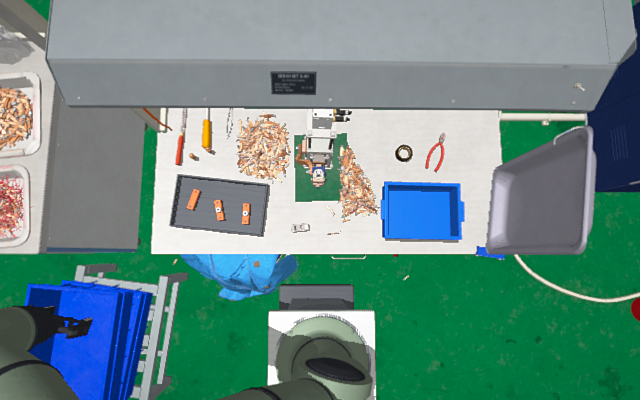

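View pics/wrist0.png

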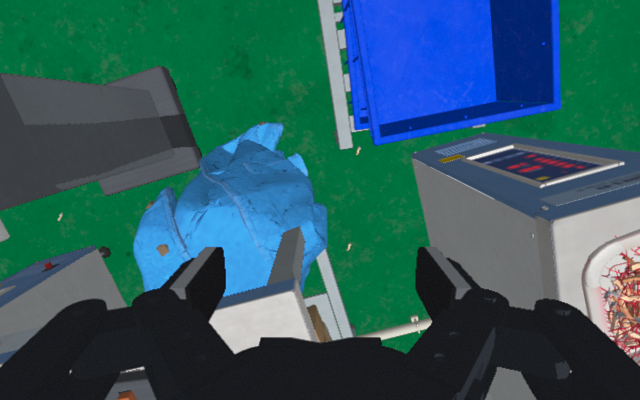

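```bash
python3 - <<'E'
from h import *
np.set_printoptions(precision=4,suppress=True)
im=cv2.imread('pics/top0.png'); c=im[165:250,160:285]; cv2.imwrite('pics/c0.png',cv2.resize(c,None,fx=6,fy=6,interpolation=cv2.INTER_CUBIC))
hsv=cv2.cvtColor(im,cv2.COLOR_BGR2HSV)
m=((hsv[...,0]<14)&(hsv[...,1]>110)&(hsv[...,2]>80)).astype(np.uint8)
m[:182]=0;m[232:]=0;m[:,:175]=0;m[:,265:]=0
m=cv2.morphologyEx(m,cv2.MORPH_CLOSE,np.ones((5,5)))
n,l,st,ce=cv2.connectedComponentsWithStats(m)
for k in range(1,n):
    if st[k,4]<30: continue
    ys,xs=np.where(l==k)
    w=np.array([onz('top',x,y,.017)[:2] for x,y in zip(xs,ys)])
    r=cv2.minAreaRect((w*1000).astype(np.float32)); 
    C=np.cov(w.T);e,v=np.linalg.eigh(C);a=np.arctan2(v[1,1],v[0,1])
    print(st[k],ce[k],'mean',w.mean(0),'rect',r,'axis',a)
for u,v in [(176,176),(269,183),(265,236),(171,230)]: print('tray',onz('top',u,v,.021))
hb=((hsv[...,0]>95)&(hsv[...,0]<125)&(hsv[...,1]>150)).astype(np.uint8); hb[:, :375]=0;hb[:,470:]=0;hb[:175]=0;hb[245:]=0
ys,xs=np.where(hb); print(xs.min(),xs.max(),ys.min(),ys.max())
for u,v in [(384,183),(460,183),(462,240),(385,242)]: print('tote',onz('top',u,v,.07))
E
```

```text
[187 189  13  21 157] [193.0318 199.051 ] mean [0.4856 0.3919] rect ((485.81689453125, 391.8360595703125), (22.75589942932129, 63.50392150878906), 71.86824798583984) axis 2.8290469393544986
[214 199  11  22 154] [218.987  209.8052] mean [0.4528 0.3119] rect ((452.7930603027344, 311.97247314453125), (65.19235229492188, 21.930517196655273), 12.233577728271484) axis -2.9100112175210278
[242 203   8  22 123] [245.8537 213.3252] mean [0.4422 0.23  ] rect ((441.6981201171875, 231.08155822753906), (64.3976058959961, 21.224990844726562), 1.2516649961471558) axis 3.1116764672608244
tray [0.5563 0.4457 0.021 ]
tray [0.5353 0.1607 0.021 ]
tray [0.3732 0.1703 0.021 ]
tray [0.3909 0.453  0.021 ]
381 463 182 239
tote [ 0.5275 -0.1836  0.07  ]
tote [ 0.5284 -0.4112  0.07  ]
tote [ 0.3595 -0.4086  0.07  ]
tote [ 0.3539 -0.1823  0.07  ]
```

```bash
python3 - <<'E'
from h import *
im=cv2.imread('pics/top0.png'); c=im[170:250,370:475]; cv2.imwrite('pics/c1.png',cv2.resize(c,None,fx=6,fy=6,interpolation=cv2.INTER_CUBIC))
E
```

```text
(no output)
```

View pics/c0.png

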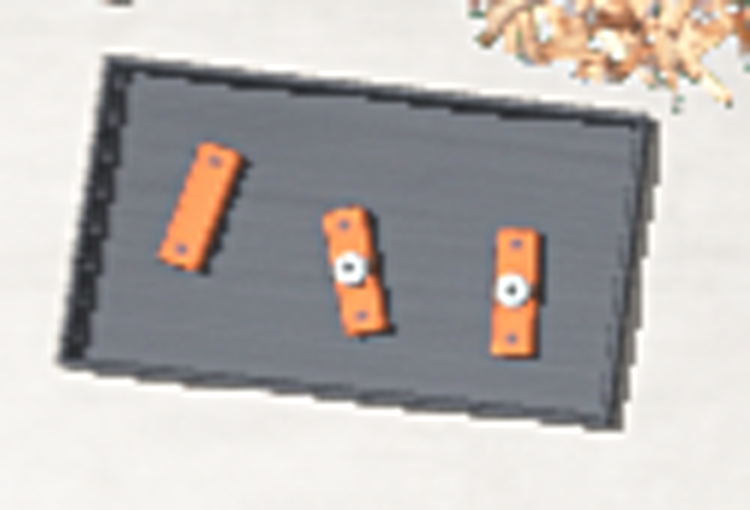

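View pics/c1.png

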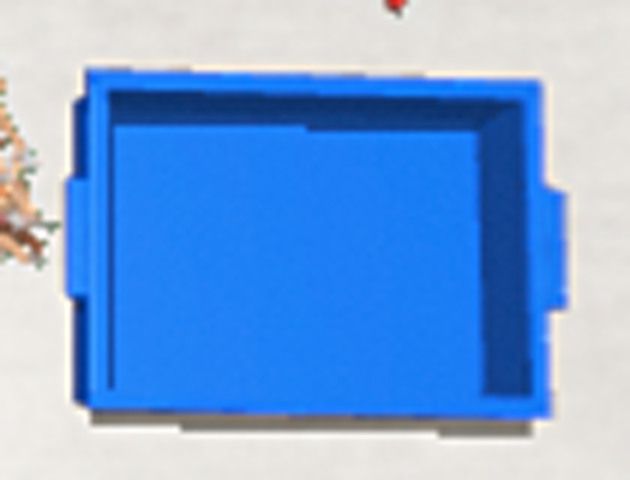

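>>> {"name": "drive_tool", "arguments": {"series": [[60, 0.0305, -0.032, -0.005, 0.05], [60, 0.0305, -0.032, -0.005, 0.05], [60, 0.0305, -0.032, -0.005, 0.05], [60, 0.0305, -0.032, -0.005, 0.05], [60, 0.0305, -0.032, -0.005, 0.05], [60, 0.0305, -0.032, -0.005, 0.05], [60, 0.0305, -0.032, -0.005, 0.05], [60, 0.0305, -0.032, -0.005, 0.05], [60, 0.0305, -0.032, -0.005, 0.05], [60, 0, 0, 0, 0.05]], "newtons": 40}}

```text
clock: 1.45
position: [0.4571, 0.2992, 0.185]
tool_rot: [3.14, -0.0, -2.904]
force: [-0.6, 1.2, -0.0]
grip_width: 0.0509
```

```bash
python3 - <<'E'
from h import *
np.set_printoptions(precision=4,suppress=True)
s=bot.observe(); print(s['clock'],s['position'],s['tool_rot'],s['grip_width'],s['qpos'])
save('wrist','w1')
E
```

```text
1.45 [0.4571 0.2992 0.185 ] [ 3.1404 -0.0001 -2.9041] 0.05088875316523397 [-0.6157  0.4546 -0.0963  1.8526  0.0553  0.8366  1.0689]
```

View pics/w1.png

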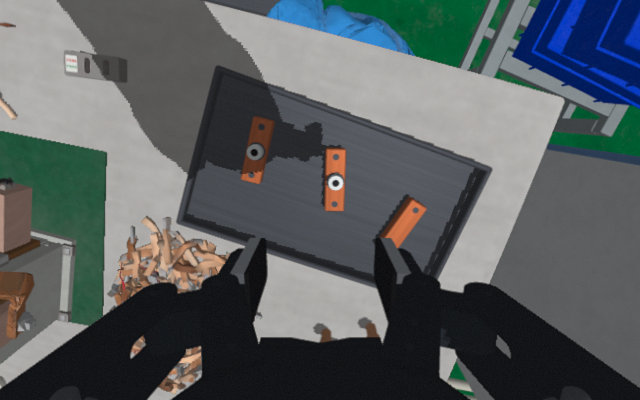

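```bash
cat >> h.py <<'E'
def bars(cam,im,roi,z=.017):
    np.set_printoptions(precision=4,suppress=True)
    hsv=cv2.cvtColor(im,cv2.COLOR_RGB2HSV)
    m=((hsv[...,0]<16)&(hsv[...,1]>110)&(hsv[...,2]>50)).astype(np.uint8)
    k=np.zeros_like(m);k[roi[1]:roi[3],roi[0]:roi[2]]=1;m*=k
    m=cv2.morphologyEx(m,cv2.MORPH_CLOSE,np.ones((15,15)))
    n,l,st,ce=cv2.connectedComponentsWithStats(m)
    i=bot.camera_info(cam)
    for k in range(1,n):
        if st[k,4]<100: continue
        ys,xs=np.where(l==k)
        w=np.array([onz(cam,x,y,z,i)[:2] for x,y in zip(xs,ys)])
        r=cv2.minAreaRect((w*1000).astype(np.float32)); b=cv2.boxPoints(r)/1000
        L=b[1]-b[0] if np.linalg.norm(b[1]-b[0])>np.linalg.norm(b[2]-b[1]) else b[2]-b[1]
        a=np.arctan(L[1]/L[0])
        print(st[k],'mean',w.mean(0),'rect',np.array(r[0])/1000,np.array(r[1]),'yaw',a)
E
python3 - <<'E'
from h import *
im=cv2.imread('pics/w1.png')[:,:,::-1].copy()
bars('wrist',im,(225,105,380,220))
print('bossA',onz('wrist',335,183,.027),'bossB',onz('wrist',254.5,152,.027))
E
```

```text
[ 241  116   34   68 1408] mean [0.4399 0.2346] rect [0.4407 0.2347] [20.882  63.8255] yaw -0.0108363675
[ 324  147   22   64 1272] mean [0.4499 0.3145] rect [0.4504 0.3147] [63.6133 20.0592] yaw 0.22585483
bossA [0.4518 0.315  0.027 ] bossB [0.4412 0.2343 0.027 ]
```

>>> {"name": "drive_tool", "arguments": {"series": [[60, -0.006, 0.0155, -0.02, -0.011], [60, 0, 0, -0.04, 0], [60, 0, 0, -0.04, 0], [60, 0, 0, -0.04, 0], [60, 0, 0, 0, 0]]}}

```text
clock: 2.0
position: [0.4483, 0.3212, 0.0432]
tool_rot: [3.134, 0.004, -2.913]
force: [-0.6, -0.0, 1.0]
grip_width: 0.0515
```

```bash
python3 - <<'E'
from h import *
np.set_printoptions(precision=4,suppress=True)
s=bot.observe(); print(s['clock'],s['position'],s['tool_rot'],s['grip_width'],s['force'])
im=save('wrist','w2'); bars('wrist',im,(290,150,380,398))
E
```

```text
2.0 [0.4483 0.3212 0.0432] [ 3.1344  0.004  -2.9127] 0.05149532660125231 [-0.5661 -0.0431  0.9577]
[ 290  180   33  108 2719] mean [0.4514 0.3137] rect [0.4539 0.314 ] [65.6337 18.5236] yaw 0.21642369
```

View pics/w2.png

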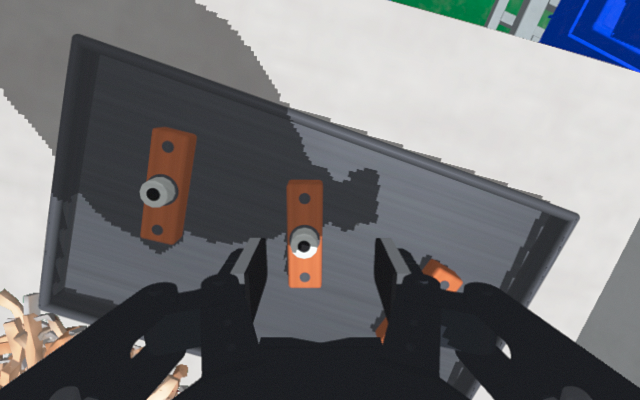

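>>> {"name": "drive_tool", "arguments": {"series": [[60, 0.0, 0.0, 0, 0]]}}

```text
clock: 2.15
position: [0.4498, 0.323, 0.0474]
tool_rot: [3.132, 0.008, -2.913]
force: [-0.5, 0.7, 1.2]
grip_width: 0.0513
```

```bash
python3 - <<'E'
from h import *
s=bot.observe(); print(s['clock'],s['position'],s['tool_rot'],s['grip_width'],s['force'])
im=save('wrist','w3'); bars('wrist',im,(285,150,380,398))
E
```

```text
2.15 [0.44980436 0.32296499 0.04740197] [ 3.13236427  0.00785718 -2.91277595] 0.05125435143808122 [-0.47008828  0.74083364  1.24228615]
[ 285  175   35  106 2853] mean [0.4493 0.3118] rect [0.4519 0.3122] [64.4832 19.5079] yaw 0.21246056
[372 314   8  24 121] mean [0.5052 0.3722] rect [0.5048 0.3714] [17.1943  4.4301] yaw 0.2830428
```

>>> {"name": "drive_tool", "arguments": {"series": [[60, 0.0, 0.0, 0, 0], [60, 0.0, 0.0, 0, 0]]}}

```text
clock: 2.4
position: [0.451, 0.3243, 0.0509]
tool_rot: [3.13, 0.012, -2.913]
force: [0.3, 0.0, -1.3]
grip_width: 0.0515
```

```bash
python3 - <<'E'
from h import *
s=bot.observe(); print(s['clock'],s['position'],s['tool_rot'],s['grip_width'],s['force'],s['qd'])
im=save('wrist','w4'); bars('wrist',im,(280,150,380,398))
E
```

```text
2.4 [0.45103599 0.32426337 0.05093743] [ 3.13005875  0.01225987 -2.91292256] 0.051477505088563476 [ 0.25422359  0.03279268 -1.34043032] [ 7.53144753e-04 -2.14251326e-02 -3.30764160e-04 -4.54067194e-03
 -1.03249965e-03  8.44936267e-03 -1.33034906e-06]
[ 283  171   35  105 2805] mean [0.4496 0.3118] rect [0.4521 0.3123] [64.6359 19.6549] yaw 0.21188499
[370 305  10  29 184] mean [0.5048 0.373 ] rect [0.5044 0.3721] [21.1551  5.7895] yaw 0.2833322
```

>>> {"name": "drive_tool", "arguments": {"series": [[60, 0.0, -0.006, -0.008, 0], [60, 0.0, -0.005, -0.008, 0], [60, 0.0, 0, -0.005, 0]]}}

```text
clock: 2.75
position: [0.452, 0.3125, 0.0301]
tool_rot: [3.129, 0.015, -2.914]
force: [0.3, -0.7, -0.2]
grip_width: 0.0518
```

```bash
python3 - <<'E'
from h import *
s=bot.observe(); print(s['clock'],s['position'],s['tool_rot'],s['grip_width'],s['force'],s['qd'])
im=save('wrist','w5'); bars('wrist',im,(280,150,380,398))
E
```

```text
2.75 [0.45196241 0.31253378 0.03011139] [ 3.12894568  0.01504253 -2.91355679] 0.0517810727437761 [ 0.26805754 -0.73200707 -0.21933335] [-0.009025    0.09260039  0.01023396  0.00738322  0.01357998 -0.10394309
 -0.01478821]
[ 302  181   39  116 3395] mean [0.4479 0.3112] rect [0.4508 0.3119] [64.56   19.3604] yaw 0.21664166
```

View pics/w5.png

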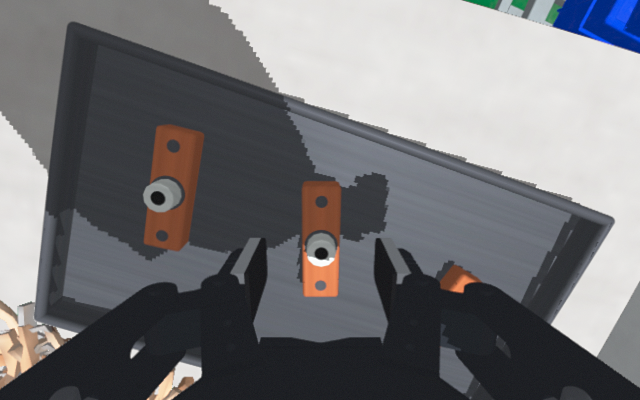

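>>> {"name": "drive_tool", "arguments": {"series": [[60, -0.0005, 0, -0.008, 0], [60, 0.0, 0, -0.007, 0], [60, 0.0, 0, -0.005, 0]]}}

```text
clock: 3.1
position: [0.451, 0.3127, 0.0076]
tool_rot: [3.129, 0.014, -2.913]
force: [0.0, 0.4, -0.6]
grip_width: 0.0517
```

>>> {"name": "drive_tool", "arguments": {"series": [[20, 0, 0, -0.001, 0], [15, 0, 0, -0.001, 0], [10, 0, 0, 0, 0], [10, 0, 0, 0, 0]], "newtons": 50}}

```text
clock: 3.5
position: [0.4505, 0.3127, 0.0045]
tool_rot: [3.13, 0.013, -2.913]
force: [-0.9, 0.7, -1.8]
grip_width: 0.0184
```

>>> {"name": "drive_tool", "arguments": {"series": [[0, 0, 0, 0, 0], [0, 0, 0, 0, 0]]}}

```text
clock: 3.7
position: [0.4506, 0.3128, 0.0047]
tool_rot: [3.13, 0.013, -2.913]
force: [-0.4, -0.4, -1.4]
grip_width: 0.0183
```

>>> {"name": "drive_tool", "arguments": {"series": [[0, 0, 0, 0.01, 0], [0, 0, 0, 0.02, 0], [0, 0, 0, 0.03, 0], [0, 0, 0, 0.03, 0], [0, 0, 0, 0.02, 0]]}}

```text
clock: 4.2
position: [0.4488, 0.3115, 0.1186]
tool_rot: [3.131, 0.009, -2.913]
force: [-0.2, -0.0, -1.3]
grip_width: 0.0184
```

```bash
python3 - <<'E'
from h import *
s=bot.observe(); print(s['clock'],s['position'],s['tool_rot'],s['grip_width'],s['force'],s['qd'])
im=save('wrist','w6'); 
E
```

```text
4.2 [0.44884947 0.31154679 0.11859071] [ 3.13143388  0.00886223 -2.91256821] 0.01840551162082881 [-0.21671151 -0.01819152 -1.27462386] [ 0.02885453 -0.32648993 -0.03352303 -0.10663147 -0.05874281  0.44045979
  0.04905408]
```

View pics/w6.png

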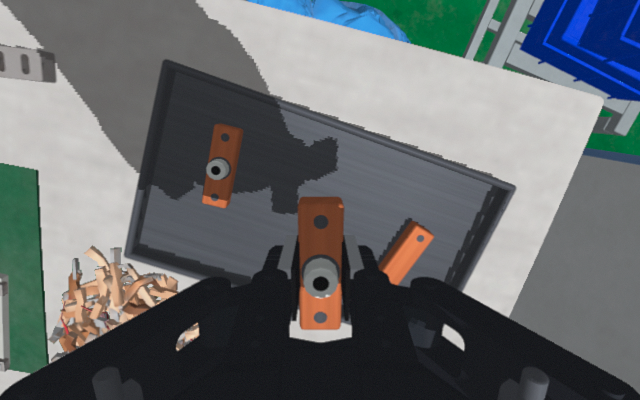

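>>> {"name": "drive_tool", "arguments": {"series": [[0, -0.005, -0.01, 0.03, 0], [0, -0.01, -0.03, 0.03, -0.03], [0, -0.01, -0.04, 0.02, -0.03], [0, 0, -0.04, 0, -0.03], [0, 0, -0.04, 0, -0.03], [0, 0, -0.04, 0, -0.03], [0, 0, -0.04, 0, -0.03], [0, 0, -0.04, 0, -0.03], [0, 0, -0.04, 0, 0]]}}

```text
clock: 5.15
position: [0.4214, -0.0138, 0.2113]
tool_rot: [3.124, 0.022, -3.123]
force: [1.2, 0.3, -1.6]
grip_width: 0.0185
```

>>> {"name": "drive_tool", "arguments": {"series": [[0, 0.0, -0.04, 0, 0], [0, 0.0, -0.04, 0, 0], [0, 0, -0.04, 0, 0], [0, 0, -0.04, 0, 0], [0, 0.005, -0.03, 0, 0], [0, 0.005, -0.02, 0, 0], [0, 0, 0, 0, 0]]}}

```text
clock: 5.85
position: [0.4283, -0.2375, 0.2158]
tool_rot: [3.125, 0.028, -3.129]
force: [-1.1, 1.1, -2.1]
grip_width: 0.0183
```

```bash
python3 - <<'E'
from h import *
s=bot.observe(); print(s['clock'],s['position'],s['tool_rot'],s['grip_width'],s['force'],s['qpos'],s['qd'])
im=save('wrist','w7'); 
E
```

```text
5.85 [ 0.42832858 -0.2375376   0.21577359] [ 3.1253424  0.0283145 -3.1294275] 0.018338053827083922 [-1.13463538  1.14436907 -2.06758936] [ 0.27317002  0.32303127  0.16231461  1.9845588  -0.10666008  0.82204291
  2.08195764] [-0.0075745  -0.02277329 -0.01571662  0.03010866 -0.00272247  0.00445156
 -0.01854916]
```

View pics/w7.png

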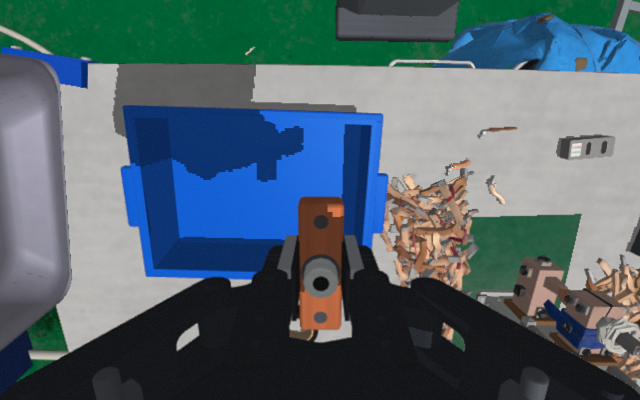

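```bash
python3 - <<'E'
from h import *
for p in [(124,106),(383,113),(375,272),(149,276)]: print(onz('wrist',*p,.07))
for p in [(384.7,181.7),(460,183.7),(461.7,239),(382.5,237)]: print(onz('top',*p,.07))
E
```

```text
[ 0.36267237 -0.4041227   0.07      ]
[ 0.36612215 -0.18076057  0.07      ]
[ 0.52117117 -0.17785469  0.07      ]
[ 0.52724239 -0.40550855  0.07      ]
[ 0.53146054 -0.18578356  0.07      ]
[ 0.52627476 -0.41107423  0.07      ]
[ 0.36237704 -0.4078538   0.07      ]
[ 0.36836177 -0.17539468  0.07      ]
```

>>> {"name": "drive_tool", "arguments": {"series": [[0, 0.005, -0.035, 0, 0], [0, 0.005, -0.035, 0, 0], [0, 0.005, -0.025, -0.01, 0], [0, 0, -0.01, -0.02, 0], [0, 0, 0, -0.03, 0], [0, 0, 0, -0.03, 0], [0, 0, 0, -0.02, 0], [0, 0, 0, 0, 0]]}}

```text
clock: 6.7
position: [0.4452, -0.3358, 0.1055]
tool_rot: [3.122, 0.032, -3.119]
force: [0.4, 1.4, -1.1]
grip_width: 0.0188
```

```bash
python3 - <<'E'
from h import *
s=bot.observe(); print(s['clock'],s['position'],s['tool_rot'],s['grip_width'],s['force'],s['qpos'],s['qd'])
im=save('wrist','w8'); save('scene','s8')
E
```

```text
6.7 [ 0.44515938 -0.33578317  0.10554287] [ 3.12153256  0.03239467 -3.11944112] 0.018780797939871818 [ 0.36038553  1.3672456  -1.1336916 ] [ 0.46153979  0.58553988  0.13704764  1.90044684 -0.18245559  0.6524328
  2.31337762] [-0.0142799  -0.03413904  0.00419309 -0.00893607  0.00256422  0.0296704
 -0.00929949]
```

View pics/w8.png

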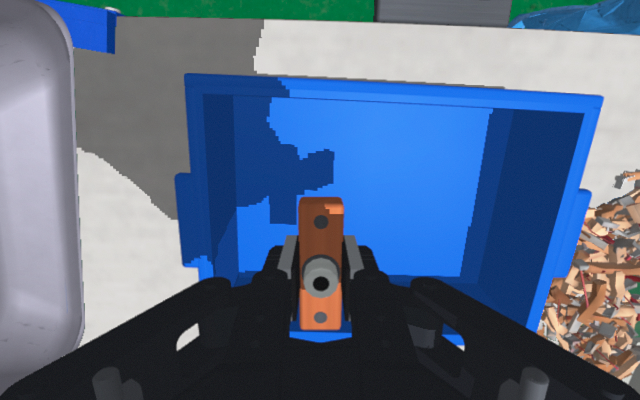

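View pics/s8.png

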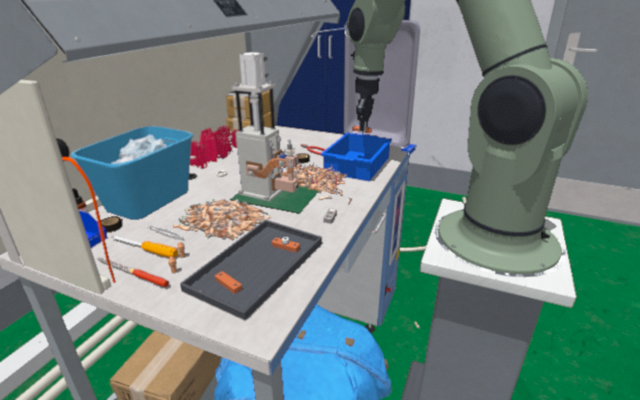

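>>> {"name": "drive_tool", "arguments": {"series": [[0, 0, 0, -0.02, 0], [0, 0, 0, -0.025, 0], [0, 0, 0, -0.02, 0], [0, 0, 0, -0.01, 0], [0, 0, 0, -0.005, 0]]}}

```text
clock: 7.3
position: [0.4514, -0.3376, 0.0345]
tool_rot: [3.13, 0.046, -3.117]
force: [-0.4, -0.7, -1.3]
grip_width: 0.0186
```

>>> {"name": "drive_tool", "arguments": {"series": [[0, -0.002, 0, -0.007, 0], [0, -0.002, 0, -0.006, 0], [0, -0.002, 0, -0.004, 0], [0, 0, 0, -0.003, 0]]}}

```text
clock: 7.7
position: [0.4462, -0.3383, 0.0158]
tool_rot: [3.132, 0.049, -3.117]
force: [-0.1, 0.7, -1.4]
grip_width: 0.0187
```

>>> {"name": "drive_tool", "arguments": {"series": [[0, 0, 0, -0.004, 0], [0, 0, 0, -0.003, 0], [0, 0, 0, -0.001, 0]]}}

```text
clock: 8.0
position: [0.4463, -0.3385, 0.0073]
tool_rot: [3.132, 0.049, -3.117]
force: [0.1, -0.5, -1.7]
grip_width: 0.0185
```

>>> {"name": "drive_tool", "arguments": {"series": [[0, 0, 0, -0.001, 0], [0, 0, 0, -0.001, 0]]}}

```text
clock: 8.2
position: [0.4466, -0.3385, 0.0055]
tool_rot: [3.132, 0.05, -3.117]
force: [3.4, 4.0, 14.6]
grip_width: 0.0182
```

Contact felt (about 15 N). I'll open a little and rise.

>>> {"name": "drive_tool", "arguments": {"series": [[40, 0, 0, 0.001, 0], [40, 0, 0, 0.001, 0], [40, 0, 0, 0, 0], [40, 0, 0, 0.01, 0], [40, 0, 0, 0.03, 0], [40, 0, 0, 0.03, 0], [40, 0, 0, 0.03, 0], [40, 0, 0, 0.03, 0], [40, 0, 0, 0.03, 0]]}}

```text
clock: 9.1
position: [0.4443, -0.3372, 0.1735]
tool_rot: [3.129, 0.046, -3.118]
force: [-0.1, -0.2, 0.4]
grip_width: 0.0343
```

```bash
python3 - <<'E'
from h import *
s=bot.observe(); print(s['clock'],s['position'],s['tool_rot'],s['grip_width'],s['force'],s['qpos'],s['qd'])
im=save('wrist','w9')
E
```

```text
9.1 [ 0.44434628 -0.33721396  0.17349845] [ 3.12911966  0.04600821 -3.11778121] 0.034344413146302204 [-0.05360816 -0.23958612  0.44501411] [ 0.44286237  0.47958684  0.16495754  1.86701099 -0.16087527  0.77643767
  2.29676493] [-0.10556328 -0.45642653  0.13284358 -0.23955389  0.12420146  0.68290074
 -0.12228921]
```

View pics/w9.png

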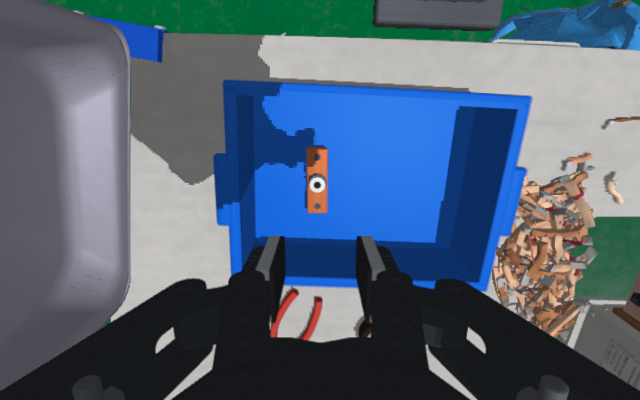

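>>> {"name": "drive_tool", "arguments": {"series": [[60, -0.005, 0.02, 0.02, 0], [60, -0.005, 0.04, 0.01, 0], [60, -0.005, 0.04, 0, 0], [60, -0.005, 0.04, 0, 0], [60, 0, 0.04, 0, 0], [60, 0, 0.04, 0, 0], [60, 0, 0.04, 0, 0], [60, 0, 0.04, 0, 0], [60, 0, 0.04, 0, 0], [60, 0, 0.04, 0, 0], [60, 0, 0.04, 0, 0]]}}

```text
clock: 10.25
position: [0.422, 0.0907, 0.2182]
tool_rot: [3.136, 0.065, -3.128]
force: [0.8, 0.3, -0.2]
grip_width: 0.0513
```

>>> {"name": "drive_tool", "arguments": {"series": [[60, 0.005, 0.04, 0, 0], [60, 0.005, 0.03, -0.01, 0], [60, 0.005, 0.02, -0.01, 0], [60, 0, 0.01, -0.01, 0], [60, 0, 0, 0, 0]]}}

```text
clock: 10.75
position: [0.436, 0.1997, 0.1896]
tool_rot: [3.134, 0.069, -3.122]
force: [-0.3, -1.8, 0.1]
grip_width: 0.0513
```

```bash
python3 - <<'E'
from h import *
s=bot.observe(); print(s['clock'],s['position'],s['tool_rot'],s['grip_width'],s['force'],s['qpos'],s['qd'])
im=save('wrist','w10'); bars('wrist',im,(220,80,420,235))
E
```

```text
10.75 [0.43598966 0.19967908 0.18962989] [ 3.13362686  0.06871623 -3.12231362] 0.05133622936343919 [-0.31904745 -1.79941403  0.08119811] [-0.54311287  0.31890742 -0.0371714   2.06722416  0.0645858   0.69416921
  0.96392552] [ 0.00873716 -0.02351851  0.01356678 -0.00590378 -0.00011721  0.02108681
  0.01625107]
[ 338  142   25   63 1276] mean [0.4408 0.2293] rect [0.4418 0.2293] [20.6099 64.506 ] yaw -0.02268725
```

View pics/w10.png

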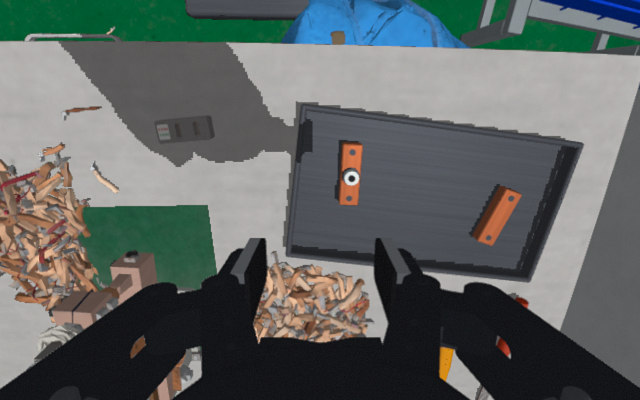

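>>> {"name": "drive_tool", "arguments": {"series": [[60, 0.003, 0.02, -0.03, -0.035], [60, 0.002, 0.01, -0.04, 0], [60, 0, 0, -0.04, 0], [60, 0, 0, -0.025, 0], [60, 0, 0, -0.01, 0]]}}

```text
clock: 11.3
position: [0.4447, 0.2235, 0.046]
tool_rot: [3.131, 0.077, 3.115]
force: [0.5, 0.7, 0.7]
grip_width: 0.0511
```

```bash
python3 - <<'E'
from h import *
s=bot.observe(); print(s['clock'],s['position'],s['tool_rot'],s['grip_width'],s['force'])
im=save('wrist','w11'); bars('wrist',im,(270,80,370,395))
E
```

```text
11.3 [0.44467512 0.22349989 0.04599356] [3.13137677 0.07726943 3.11493762] 0.051096343150211554 [0.48771997 0.71528731 0.66718724]
[ 316  165   37  107 2967] mean [0.4368 0.2301] rect [0.4401 0.2303] [19.5292 64.651 ] yaw -0.025002051
```

View pics/w11.png

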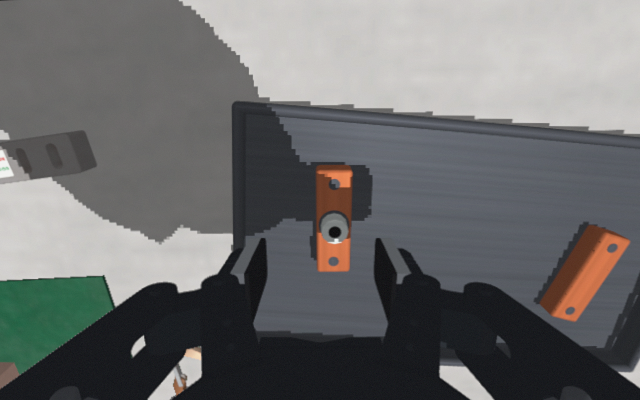

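>>> {"name": "drive_tool", "arguments": {"series": [[60, -0.003, 0.005, -0.012, 0], [60, -0.003, 0.002, -0.012, 0], [60, -0.001, 0, -0.007, 0], [60, 0, 0, -0.003, 0]]}}

```text
clock: 11.75
position: [0.4389, 0.2304, 0.0125]
tool_rot: [3.13, 0.081, 3.112]
force: [0.1, 0.9, 0.5]
grip_width: 0.0515
```

```bash
python3 - <<'E'
from h import *
s=bot.observe(); print(s['clock'],s['position'],s['tool_rot'],s['grip_width'],s['force'])
im=save('wrist','w12'); bars('wrist',im,(280,80,360,395))
E
```

```text
11.75 [0.43889216 0.23041137 0.01252201] [3.1296563  0.08063551 3.1124174 ] 0.05146708888690961 [0.05266655 0.93745134 0.45613648]
[ 301  194   44  124 3910] mean [0.435  0.2307] rect [0.4396 0.2307] [19.45   65.7914] yaw -0.023440555
```

View pics/w12.png

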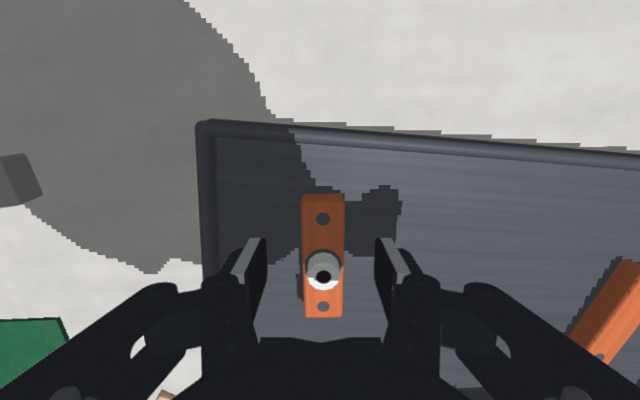

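Aligned with link B. Lower the last bit, then close.

>>> {"name": "drive_tool", "arguments": {"series": [[60, 0, 0, -0.004, 0], [40, 0, 0, -0.002, 0], [20, 0, 0, -0.001, 0], [0, 0, 0, 0, 0], [0, 0, 0, 0, 0], [0, 0, 0, 0, 0]], "newtons": 50}}

```text
clock: 12.4
position: [0.4396, 0.2306, 0.0059]
tool_rot: [3.129, 0.082, 3.112]
force: [0.1, 0.0, -1.0]
grip_width: 0.0185
```

>>> {"name": "drive_tool", "arguments": {"series": [[0, 0, 0, 0.01, 0], [0, 0, 0, 0.03, 0], [0, 0, 0, 0.04, 0], [0, 0, 0, 0.04, 0], [0, 0, 0, 0.04, 0], [0, -0.01, -0.02, 0.03, 0], [0, -0.01, -0.04, 0, 0], [0, 0, -0.04, 0, 0], [0, 0, -0.04, 0, 0], [0, 0, -0.04, 0, 0], [0, 0, -0.04, 0, 0], [0, 0, -0.04, 0, 0]]}}

```text
clock: 13.6
position: [0.4149, -0.0349, 0.212]
tool_rot: [3.125, 0.089, 3.121]
force: [1.2, -0.0, -3.1]
grip_width: 0.0184
```

>>> {"name": "drive_tool", "arguments": {"series": [[0, 0, -0.04, 0, 0], [0, 0, -0.04, 0, 0], [0, 0, -0.04, 0, 0], [0, 0, -0.03, 0, 0], [0, 0, -0.02, 0, 0], [0, 0, -0.01, 0, 0], [0, 0, 0, 0, 0]]}}

```text
clock: 14.3
position: [0.4111, -0.2267, 0.2171]
tool_rot: [3.124, 0.095, 3.114]
force: [0.9, 0.0, -1.6]
grip_width: 0.0187
```

```bash
python3 - <<'E'
from h import *
s=bot.observe(); print(s['clock'],s['position'],s['tool_rot'],s['grip_width'],s['force'],s['qpos'])
im=save('wrist','w13')
E
```

```text
14.3 [ 0.41106468 -0.22672105  0.2171084 ] [3.12425502 0.09495481 3.11439474] 0.018658312119575516 [ 0.8836915   0.02550077 -1.55841127] [ 0.25575993  0.26096061  0.19000684  2.07746835 -0.15348552  0.7331159
  2.09227722]
```

View pics/w13.png

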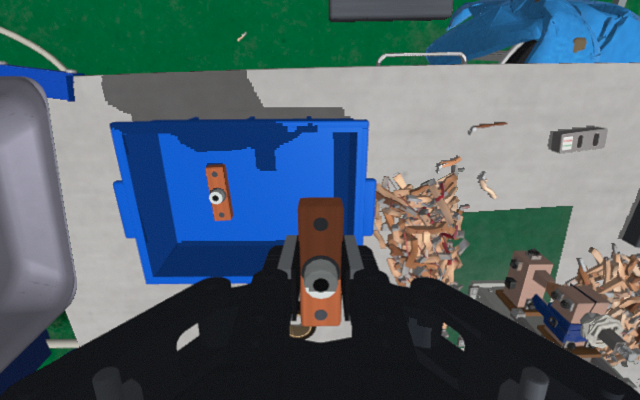

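>>> {"name": "drive_tool", "arguments": {"series": [[0, 0.015, -0.01, -0.01, 0], [0, 0.015, -0.01, -0.03, 0], [0, 0.004, -0.004, -0.04, 0], [0, 0, 0, -0.03, 0], [0, 0, 0, -0.01, 0]]}}

```text
clock: 14.85
position: [0.4492, -0.2436, 0.0964]
tool_rot: [3.123, 0.101, 3.123]
force: [0.2, -0.2, -1.1]
grip_width: 0.0189
```

```bash
python3 - <<'E'
from h import *
s=bot.observe(); print(s['clock'],s['position'],s['tool_rot'],s['grip_width'],s['force'],s['qpos'])
im=save('wrist','w14')
E
```

```text
14.85 [ 0.44923935 -0.24359776  0.09644091] [3.12263929 0.10109007 3.12314678] 0.01887417465761857 [ 0.19946394 -0.2335085  -1.07757188] [ 0.33041323  0.52060691  0.11416584  2.07965371 -0.253569    0.47159246
  2.20244319]
```

View pics/w14.png

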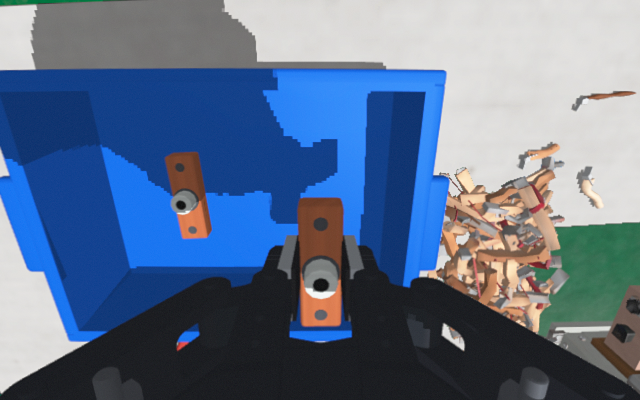

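>>> {"name": "drive_tool", "arguments": {"series": [[0, -0.002, -0.004, -0.02, 0], [0, -0.002, -0.004, -0.025, 0], [0, 0, 0, -0.018, 0], [0, 0, 0, -0.01, 0], [0, 0, 0, -0.005, 0]]}}

```text
clock: 15.4
position: [0.4492, -0.2493, 0.0223]
tool_rot: [3.124, 0.108, 3.128]
force: [-0.6, 0.3, -1.5]
grip_width: 0.0185
```

>>> {"name": "drive_tool", "arguments": {"series": [[0, -0.001, 0, -0.006, 0], [0, 0, 0, -0.004, 0], [0, 0, 0, -0.002, 0]]}}

```text
clock: 15.7
position: [0.4495, -0.2491, 0.0117]
tool_rot: [3.124, 0.11, 3.129]
force: [-0.2, 0.8, -1.2]
grip_width: 0.0188
```

>>> {"name": "drive_tool", "arguments": {"series": [[0, 0, 0, -0.003, 0], [0, 0, 0, -0.001, 0], [0, 0, 0, -0.001, 0]]}}

```text
clock: 16.0
position: [0.45, -0.2493, 0.007]
tool_rot: [3.125, 0.111, 3.129]
force: [-0.5, 1.0, 9.5]
grip_width: 0.0183
```

Contact. Release and rise straight, stopping above the tote to look.

>>> {"name": "drive_tool", "arguments": {"series": [[40, 0, 0, 0.001, 0], [40, 0, 0, 0.001, 0], [40, 0, 0, 0, 0], [40, -0.001, 0, 0.01, 0], [40, -0.001, 0, 0.03, 0], [40, 0, 0, 0.03, 0], [40, 0, 0, 0.03, 0], [40, 0, 0, 0.03, 0], [40, 0, 0, 0.03, 0], [40, 0, 0, 0.02, 0], [40, 0, 0, 0, 0]]}}

```text
clock: 17.1
position: [0.4456, -0.2489, 0.2013]
tool_rot: [3.124, 0.113, 3.127]
force: [0.2, -0.2, -1.1]
grip_width: 0.034
```

```bash
python3 - <<'E'
from h import *
s=bot.observe(); print(s['clock'],s['position'],s['tool_rot'],s['grip_width'],s['force'],s['qpos'])
im=save('wrist','w15');save('scene','s15');t=save('top','t15')
c=cv2.resize(t[165:250,150:480,::-1],None,fx=2.4,fy=2.4,interpolation=cv2.INTER_CUBIC); cv2.imwrite('pics/t15c.png',c)
bars('top',t,(175,182,265,232))
E
```

```text
17.1 [ 0.44563325 -0.2488797   0.2012686 ] [3.12440528 0.11305306 3.12720028] 0.03400060364981446 [ 0.17154093 -0.19120273 -1.13477741] [ 0.2865898   0.34270492  0.18395378  2.01072549 -0.1936364   0.70755666
  2.15647496]
[187 189  13  21 157] mean [0.4856 0.3919] rect [0.4858 0.3918] [22.7559 63.5039] yaw -0.31645885
```

View pics/w15.png

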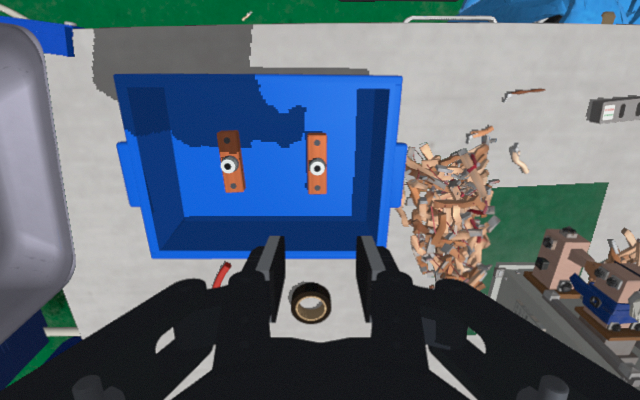

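View pics/s15.png

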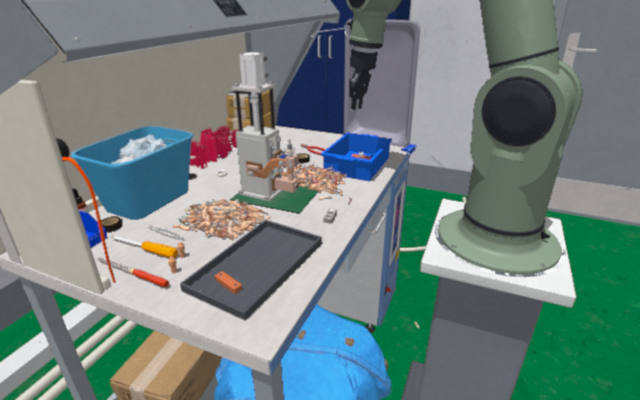

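View pics/t15c.png

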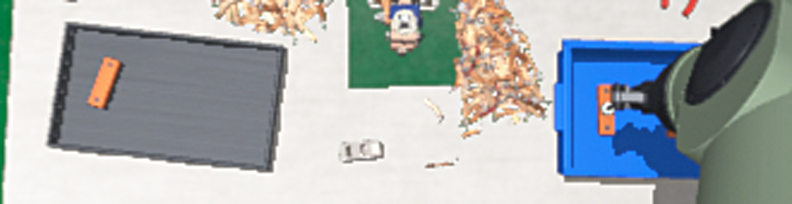

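Both links lie flat, boss up, in the upright tote. The blank has not moved (pixel 193,199 in the top view), and the gripper is clear at z = 0.20.

```bash
python3 -c "
from h import *
print(bot.job_done())"
```

```text
the job is handed in; nothing more can be done
None
```

Both finished links are in the blue tote, and I handed the job in at about 17 s of the 67 s allowed. I gripped each one across its width and carried it in front of the welder. Each was lowered until it touched the tote floor (about 15 N for the first, 10 N for the second) and only then released.

**Last checks:** The pictures taken just before hand-in show both links lying flat with the boss up in the upright tote. The blank measures at the same place in the tray as at the start, and the gripper was open and empty, about 0.2 m above the work surface.

**Disagreements:**
- **Tool tilt:** It drifted from 0 to about 0.11 rad during the moves, and the moves gave no way to correct it. The tilt while holding each link changed by at most about 0.04 rad, and both ended up flat.
- **Grip width:** It read 18.4 mm on the 20 mm bars, but both grips held.
- **Top view:** In the last top picture the arm hid part of the tote, so the check on the links there rests on the wrist picture.

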